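Tip the stock tags to match the bins

TASK

Each bin on the rack has a hinged wooden tag in front of it that, seen from the robot, leans left with its disc face up for a full bin, or right with its bar face up for reorder. With a fingertip push over the tags that are wrong, so that just the bins holding two blanks show the disc and the bin with only one blank left shows the bar, each tag lying against its stop. Pick nothing up, leave alone any tag that is already right, and do not disturb the blanks, the bottle, the cup or the offcut.

Things in the scene. Friction and masses are not known exactly. Their poses are not given: they have to be found in the camera images.
- rack: fixed plywood plank 190 x 430 x 12 mm lying on the bench, its long side (its y axis) across the robot's view; it carries three tag stands in a row along its near edge and three bins in a row behind them, pitch 138 mm. Origin: centre of its underside; x away from the robot, y left, z up
- stand1: fixed wooden foot of tag 1 (the order along the rack changes), 76 mm (x) by 70 mm (y), its top 52 mm above the bench. Origin: centre of its underside, 12 mm above the bench; axes parallel to the plank's. The tag's pivot runs along the stand's x axis, 25 mm above the origin. It belongs to the bin straight behind it (bin centre 97 mm away along +x)
- tag1 (a joint): the tag on stand1: wooden plate 60 mm wide (along x), 62 mm from pivot to free edge, 5 mm thick, on a loose hinge (under 1 N). rad: 0 = leans 35 degrees to the right (-y) on its stop, bar face up; 0.61 = upright; 1.22 = leans 35 degrees to the left (+y) on its stop, disc face up. It falls to the side it leans to. Raised disc 36 mm across on one face, raised bar 50 x 10 mm on the other
- tag1_edge (a point): middle of the free edge of tag 1; 36 mm to the side of the pivot and 88 mm above the bench at either stop, 99 mm above it when upright
- stand2: fixed wooden foot of tag 2 (the order along the rack changes), 76 mm (x) by 70 mm (y), its top 52 mm above the bench. Origin: centre of its underside, 12 mm above the bench; axes parallel to the plank's. The tag's pivot runs along the stand's x axis, 25 mm above the origin. It belongs to the bin straight behind it (bin centre 97 mm away along +x)
- tag2 (a joint): the tag on stand2: wooden plate 60 mm wide (along x), 62 mm from pivot to free edge, 5 mm thick, on a loose hinge (under 1 N). rad: 0 = leans 35 degrees to the right (-y) on its stop, bar face up; 0.61 = upright; 1.22 = leans 35 degrees to the left (+y) on its stop, disc face up. It falls to the side it leans to. Raised disc 36 mm across on one face, raised bar 50 x 10 mm on the other
- tag2_edge (a point): middle of the free edge of tag 2; 36 mm to the side of the pivot and 88 mm above the bench at either stop, 99 mm above it when upright
- stand3: fixed wooden foot of tag 3 (the order along the rack changes), 76 mm (x) by 70 mm (y), its top 52 mm above the bench. Origin: centre of its underside, 12 mm above the bench; axes parallel to the plank's. The tag's pivot runs along the stand's x axis, 25 mm above the origin. It belongs to the bin straight behind it (bin centre 97 mm away along +x)
- tag3 (a joint): the tag on stand3: wooden plate 60 mm wide (along x), 62 mm from pivot to free edge, 5 mm thick, on a loose hinge (under 1 N). rad: 0 = leans 35 degrees to the right (-y) on its stop, bar face up; 0.61 = upright; 1.22 = leans 35 degrees to the left (+y) on its stop, disc face up. It falls to the side it leans to. Raised disc 36 mm across on one face, raised bar 50 x 10 mm on the other
- tag3_edge (a point): middle of the free edge of tag 3; 36 mm to the side of the pivot and 88 mm above the bench at either stop, 99 mm above it when upright
- bin_a: fixed grey open bin, 80 mm (x) by 136 mm (y), 42 mm high, walls 4 mm, on the plank straight behind one of the stands (the order changes). It holds two blanks side by side when full. Origin: centre of its underside; axes parallel to the plank's
- bin_b: fixed grey open bin, 80 mm (x) by 136 mm (y), 42 mm high, walls 4 mm, on the plank straight behind one of the stands (the order changes). It holds two blanks side by side when full. Origin: centre of its underside; axes parallel to the plank's
- bin_c: fixed grey open bin, 80 mm (x) by 136 mm (y), 42 mm high, walls 4 mm, on the plank straight behind one of the stands (the order changes). It holds two blanks side by side when full. Origin: centre of its underside; axes parallel to the plank's
- blank1: loose rounded wooden turning blank, 60 mm across, 50 mm high, standing in one of the bins, its top 66 mm above the bench; stays where it is. Origin: centre of its underside
- blank2: loose rounded wooden turning blank, 60 mm across, 50 mm high, standing in one of the bins, its top 66 mm above the bench; stays where it is. Origin: centre of its underside
- blank3: loose rounded wooden turning blank, 60 mm across, 50 mm high, standing in one of the bins, its top 66 mm above the bench; stays where it is. Origin: centre of its underside
- blank4: loose rounded wooden turning blank, 60 mm across, 50 mm high, standing in one of the bins, its top 66 mm above the bench; stays where it is. Origin: centre of its underside
- blank5: loose rounded wooden turning blank, 60 mm across, 50 mm high, standing in one of the bins, its top 66 mm above the bench; stays where it is. Origin: centre of its underside
- bottle: loose glue bottle, 52 mm across, 159 mm high, bystander on the bench. Origin: centre of its underside
- cup: loose turned wooden cup, 66 mm across, 55 mm high, bystander on the bench. Origin: centre of its underside
- offcut: loose pale wooden offcut, 42 x 58 x 26 mm, bystander on the bench. Origin: centre of its underside

How it is judged:
By the outcome, as a careful person would: the job done as asked, in the order asked, and still so for the second after the job is handed in, with the robot touching nothing.
It also fails if it takes over 58 s, if anything falls off the work surface, if the arm or the gripper's body presses on something with over 40 N, if the wrist force passes 120 N, or if a joint passes its speed limit or range.

ROBOT

A 6-joint arm with a two-finger parallel gripper is mounted at the origin on a cart in front of the work surface, level with it; the furniture and walls round the work are solid. World frame = base frame: x ahead of the robot, y to its left, z up, the work surface at z = 0. Lengths are in mm, angles in rad, forces in N, time in s.
With the tool pointing down it reaches from about 425 to 950 mm from the base axis. Payload 3.5 kg.
Tool frame: the origin (TCP) lies midway between the tips of the shut fingers; the grasp point (between the pads) lies 19 mm behind it; z points along the fingers, x is the direction in which the jaws open and shut, and the axes are right-handed (so a half turn about z gives the same grasp; the last joint's range is limited). The gripper opens to 85 mm and grips with 20 to 120 N. Pads are 22 mm wide; open, the fingers measure 114 mm over their backs; the gripper's body (76 mm by 85 mm) begins 54 mm behind the grasp point. The pads swing forward as they close: fully open they stand 13 mm farther back than shut.
Start: joints at [-1.485, 0.286, 1.577, -0, 1.279, -0.15], TCP at [157.719, -656.301, 231.325] pointing down, gripper open.
Joint ranges: [-2.77, 2.77], [-0.9, 2.22], [0.21, 2.48], [-1.53, 4.67], [0.24, 2.81], [-2.84, 2.84]. Speed limits (rad/s): [2.79, 2.79, 3.14, 3.14, 3.14, 3.14].

INTERFACE

Orientations are given as a 3x3 rotation matrix whose columns are the frame's x, y, z axes.
In Python, from rig import r, optics, nets gives the robot as it stands.
- The arm moves only by the tool drive_tool, never from a script. Its argument "plan" is a list of rows, each an object of numbers: "dx", "dy", "dz": the shift along the tool's x, y, z in m; "ax", "ay", "az": the turn, a rotation vector about the tool's x, y, z in rad; "grip": the closure, from -1 (fully open) to 1 (shut), so that 0 is half open. A call has 1 to 8 rows; each row shifts and turns the commanded pose from where the row before left it, along the tool's axes as they then stand; what a row does not reach is not made up. A row lasts 1/8 s, in which the tool goes at most 62.5 mm and 10.7 degrees, less where a joint would pass 70% of its speed; a pose out of reach is approached as far as the arm can. A call with a gripper value outside its range is refused whole. The fingers move at their own pace and stop on an object; the grip force is fixed at half the most. Time passes only in rows, so rows that do not move let the fingers close. It gives the time, the measured TCP pose, the force and the opening at its end, in the units of the state.
- r.read_state(): the state, without advancing time (a new reading comes with each control period).
- optics.get_image(name): name is "scene" or "top" or "wrist"; returns a dict with "img" (420x560x3 uint8, red, green, blue), "vfov" (degrees; the focal length in pixels is half the picture's height over the tangent of half this angle, whatever the lens; pixels are square), "cx", "cy" (the principal point, pixels), "k1" (the pictures are not rectified: a ray, as slopes to the right and down, at radius r is drawn at 1 + k1 r^2 times it, then the intrinsics apply), "eye" and "orientation" of the camera in the world; the wrist camera has in their place "hand_eye" (4x4, takes a point from camera to tool coordinates, whose origin is the TCP and whose axes are the tool frame's). Camera axes: x right, y down, z forward; pixel columns grow to the right and rows downward; lengths in mm; the calibration is good to about 2 mm. A picture is of the moment at which its call begins: read the wrist's pose just before it. There is no depth.
- r.job_done(): hands the job in, once; it reports no verdict.
Trained networks look in a picture, given as the dict that the camera call returned (one of the last four; its "shot" number tells which), for a name from the list of things; names that differ only in an ending like _2 or _b are one class to them, and where a whole thing is asked for, a point or a joint stands for the part that bears it (a point fixed in the world has none). Each returns a list of dicts, best first, with "conf" (0 to 1); they miss things now and then, are a little off and sometimes report something else, mostly with a low value. They report only what shows in the picture. A call takes as long as a camera call.
- nets.cut_out(name, picture): "pixels" (420x560 bool, what is visible of it) and "bbox" ([left, top, right, bottom] in pixels, round what is visible of it).
- nets.mark_of(name, picture): "uv" ([column, row] in pixels: a listed point, or the origin of a listed thing).
The state is a dict: "t": time; "q": joint angles; "qvel": joint speeds; "joint_torque": joint torques, N m; "tcp_pos": TCP position; "eef_rot": TCP orientation; "force": force on the tool from outside, world axes, zero at the start; "wrist_torque": the same for the moment, N m; "finger_gap": finger opening in mm.
Only numpy, scipy, OpenCV 4.12 (cv2) and the standard library are available. Lean on these libraries where they do the work, as an engineer would, in place of code of your own. Each camera call takes 0.05 s, during which the arm holds its last target.

## Working session

There is one attempt and no reset: what is moved stays moved. The work goes in short steps, Python scripts to look and compute and a tool call to move; the robot and the scene stay as the last step left them, time stands still between calls to the robot, and variables do not carry over. Pictures are saved under pics/ and viewed, and the job is handed in when it is done.

Besides the shell and the picture viewer there is one more tool, called by a JSON object that holds its "name" and its "arguments", one argument or row to a line. drive_tool: Moves the arm, as the interface text tells. Its arguments: {"type":"object","properties":{"plan":{"type":"array","items":{"type":"object","properties":{"dx":{"type":"number"},"dy":{"type":"number"},"dz":{"type":"number"},"ax":{"type":"number"},"ay":{"type":"number"},"az":{"type":"number"},"grip":{"type":"number"}}}}},"required":["plan"]}

```bash
ls; mkdir -p pics
cat > h.py <<'E'
import numpy as np, cv2
from rig import r, optics, nets
def K(p):
    f=p["img"].shape[0]/2/np.tan(np.radians(p["vfov"])/2); return f
def pose(p, st=None):
    if "eye" in p: return np.array(p["eye"],float), np.array(p["orientation"],float)
    he=np.array(p["hand_eye"]); R=np.array(st["eef_rot"]); t=np.array(st["tcp_pos"])
    return R@he[:3,3]+t, R@he[:3,:3]
def ray(p,uv,st=None):
    f=K(p); d=np.array([(uv[0]-p["cx"])/f,(uv[1]-p["cy"])/f]); s=d.copy()
    for _ in range(30): s=d/(1+p["k1"]*(s@s))
    e,R=pose(p,st); v=R@np.array([s[0],s[1],1]); return e,v/np.linalg.norm(v)
def atz(p,uv,z,st=None):
    e,v=ray(p,uv,st); return e+v*(z-e[2])/v[2]
def proj(p,X,st=None):
    e,R=pose(p,st); c=R.T@(np.array(X)-e); s=c[:2]/c[2]; s=s*(1+p["k1"]*(s@s)); return s*K(p)+[p["cx"],p["cy"]]
def tri(a,b):
    (e1,v1),(e2,v2)=a,b
    A=np.stack([v1,-v2],1); s=np.linalg.lstsq(A,e2-e1,rcond=None)[0]
    P,Q=e1+s[0]*v1,e2+s[1]*v2; return (P+Q)/2,np.linalg.norm(P-Q)
def save(n,img): cv2.imwrite("pics/"+n,cv2.cvtColor(img,cv2.COLOR_RGB2BGR))
E
python3 - <<'E'
from h import *
st=r.read_state(); print(st["t"],st["tcp_pos"],st["eef_rot"],st["finger_gap"])
for n in ["scene","top"]:
    p=optics.get_image(n); save(n+"0.png",p["img"]); print(n,p["eye"],p["orientation"],p["vfov"],p["k1"])
    for k in ["stand1","tag1","tag1_edge","bin_a","blank1","bottle","cup","offcut","rack"]:
        for m in nets.mark_of(k,p): print(k,np.round(m["uv"],1),round(m["conf"],2), np.round(atz(p,m["uv"],{"stand1":12,"tag1":37,"tag1_edge":88,"bin_a":12,"blank1":16}.get(k,0))))
print(r.read_state()["t"])
E
```

```text
pics
0.0 [ 157.6684335  -655.63743017  229.91518606] [[ 2.33642499e-01 -9.72322552e-01 -1.92290531e-04]
 [-9.72319615e-01 -2.33642272e-01  2.41956887e-03]
 [-2.39752858e-03 -3.78346263e-04 -9.99997054e-01]] 85.33433320825775
scene [1009.45981     818.86029541  736.20159144] [[-0.83365054  0.329224   -0.44343921]
 [ 0.55210175  0.47568283 -0.68476967]
 [-0.0145062  -0.81568217 -0.5783184 ]] 48.9763909978085 0.0005404201306947882
stand1 [277.7 229.8] 0.96 [490.  51.  12.]
stand1 [332.  299.4] 0.69 [530. 314.  12.]
stand1 [299.5 259.8] 0.57 [512. 174.  12.]
stand1 [263.4 274.7] 0.43 [609. 168.  12.]Traceback (most recent call last):
  File "<stdin>", line 6, in <module>
ValueError: it knows: bin, blank, bottle, cup, offcut, rack, stand, tag1_edge, tag2_edge, tag3_edge
```

Run:
```python
from h import *
for n in ["scene","top"]:
    p=optics.get_image(n); save(n+"1.png",p["img"]); print(n,p["eye"],p["vfov"],p["k1"])
    for k in ["stand","tag1_edge","tag2_edge","tag3_edge","bin","blank","bottle","cup","offcut","rack"]:
        for m in nets.mark_of(k,p): print(k,np.round(m["uv"],1),round(m["conf"],2), np.round(atz(p,m["uv"],{"stand":12,"tag1_edge":88,"tag2_edge":88,"tag3_edge":88,"bin":12,"blank":16}.get(k,0))))
print(r.read_state()["t"])
```

```text
scene [1009.45981     818.86029541  736.20159144] 48.9763909978085 0.0005404201306947882
stand [299.5 261.2] 0.93 [515. 178.  12.]
stand [330.4 302.2] 0.92 [538. 318.  12.]
stand [274.7 230.2] 0.69 [497.  48.  12.]
tag1_edge [343. 291.] 0.5 [549. 362.  88.]
tag1_edge [274.2 227.9] 0.19 [547. 121.  88.]
tag2_edge [295.4 227. ] 0.69 [505. 146.  88.]
tag3_edge [270.3 196.1] 0.57 [482.   7.  88.]
bin [242.5 236.1] 0.81 [577.  22.  12.]
bin [264.1 275.4] 0.67 [609. 171.  12.]
bin [287.6 304.5] 0.28 [616. 273.  12.]
blank [244.8 240.3] 0.81 [583.  44.  16.]
blank [265.3 280. ] 0.62 [617. 189.  16.]
blank [258.7 262.5] 0.56 [598. 132.  16.]
blank [285.6 302.7] 0.55 [619. 269.  16.]
bottle [242.7 183.4] 0.98 [ 440. -208.    0.]
cup [298.7 207. ] 0.64 [376. -14.   0.]
offcut [184.7 195. ] 0.65 [ 611. -250.    0.]
rack [261.8 274.9] 0.44 [606. 156.   0.]
top [ 418.25159666   57.24310047 1118.98305563] 48.92366802313211 -0.13563001186168577
stand [282.3 229.8] 0.95 [479.  47.  12.]
stand [226.  214.8] 0.94 [518. 182.  12.]
stand [172.2 207.5] 0.56 [538. 313.  12.]
tag1_edge [144.8 200.1] 0.64 [548. 359.  88.]
tag2_edge [237.6 218.8] 0.94 [501. 147.  88.]
tag3_edge [219.3 173.2] 0.73 [606. 187.  88.]
tag3_edge [296.  225.6] 0.68 [483.  16.  88.]
tag3_edge [306.9 275.1] 0.33 [373.  -5.  88.]
bin [232.3 179.5] 0.7 [603. 165.  12.]
bin [287.4 186.3] 0.61 [584.  32.  12.]
bin [176.9 170.3] 0.58 [629. 301.  12.]
blank [243.8 180.1] 0.96 [601. 137.  16.]
blank [186.  173.8] 0.95 [619. 278.  16.]
blank [161.9 168.5] 0.88 [634. 338.  16.]
blank [286.7 185.8] 0.7 [585.  34.  16.]
blank [218.9 173.5] 0.69 [618. 197.  16.]
blank [229.4 194.5] 0.42 [566. 172.  16.]
bottle [389.5 244.2] 0.86 [ 439. -214.    0.]
cup [311.8 274.5] 0.92 [370. -23.   0.]
offcut [397.3 172.3] 0.86 [ 616. -242.    0.]
offcut [186.6 175.8] 0.37 [617. 280.   0.]
rack [227.5 194.4] 0.75 [569. 179.   0.]
rack [307.9 273.5] 0.21 [373. -13.   0.]
1.2
```

View pics/scene0.png

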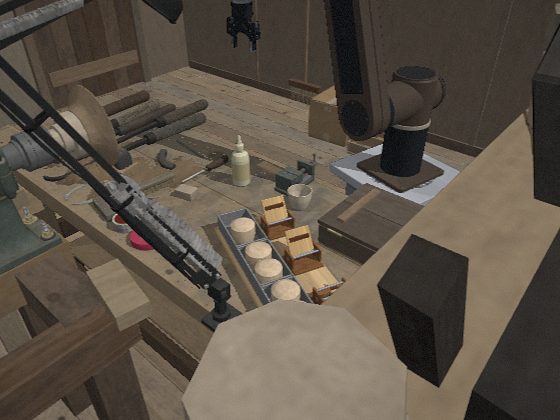

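View pics/top1.png

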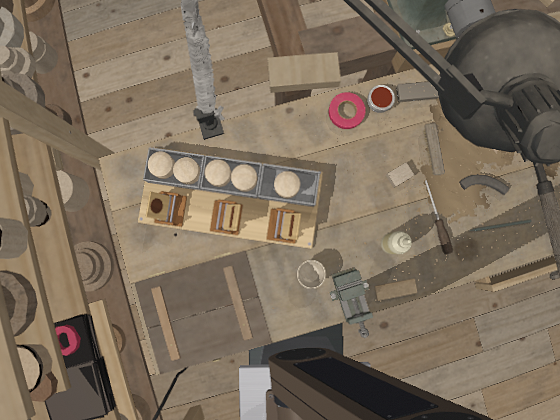

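The top view shows the left bin with 2 blanks and its tag's disc up, around (165,207). The middle bin has 2 blanks but the bar up, around (227,216). The right bin has 1 blank and the bar up, around (284,225). I'll zoom in to confirm and fit the rack pose.

Run:
```python
from h import *
from scipy.optimize import least_squares
ps={n:optics.get_image(n) for n in ["top","scene"]}
a=cv2.resize(ps["top"]["img"][140:255,130:330],None,fx=4,fy=4,interpolation=cv2.INTER_CUBIC); save("topz.png",a)
a=cv2.resize(ps["scene"]["img"][180:310,210:350],None,fx=4,fy=4,interpolation=cv2.INTER_CUBIC); save("scz.png",a)
# visual observations from nets, matched by model
obs=[]
for n,p in ps.items():
    for k,z,xo in [("stand",12,-40),("bin",12,57),("tag",88,-40)]:
        names=["tag1_edge","tag2_edge","tag3_edge"] if k=="tag" else [k]
        for nm in names:
            for m in nets.mark_of(nm,p):
                if m["conf"]>.3: obs.append((n,k,np.array(m["uv"]),nm,m["conf"]))
def pts(x,xs):
    X,Y,th=x[:3]; c,s=np.cos(th),np.sin(th)
    out={"stand":[],"bin":[],"tag":[]}
    for i in (-1,0,1):
        for k,dx,z,dy in [("stand",0,12,0),("bin",97,12,0),("tag",0,88,36 if i==1 else -36)]:
            lx,ly=dx,138*i+dy
            out[k].append([X+c*lx-s*ly,Y+s*lx+c*ly,z])
    return out
def res(x):
    o=pts(x,0); rr=[]
    for n,k,uv,nm,cf in obs:
        d=[proj(ps[n],P)-uv for P in o[k]]; rr+=list(min(d,key=np.linalg.norm))
    return np.array(rr)
s=least_squares(res,[510,180,-.19],loss="soft_l1",f_scale=2)
print(s.x); rr=res(s.x).reshape(-1,2)
for o,e in zip(obs,rr): print(o[0],o[3],round(o[4],2),o[2].round(),e.round(1))
print(pts(s.x,0)); 
for n,p in ps.items():
    im=p["img"].copy()
    for k,c in [("stand",(255,0,0)),("bin",(0,255,0)),("tag",(0,0,255))]:
        for P in pts(s.x,0)[k]: u=proj(p,P); cv2.circle(im,tuple(int(v) for v in u.round()),2,c,-1)
    save("fit_"+n+".png",cv2.resize(im[140:320,120:350],None,fx=3,fy=3,interpolation=cv2.INTER_CUBIC))
print(r.read_state()["t"])
```

```text
[ 5.11204124e+02  1.80531868e+02 -1.68704661e-01]
top stand 0.82 [172. 210.] [-0.9 -1.1]
top stand 0.8 [284. 228.] [-1.3 -1.7]
top stand 0.65 [228. 215.] [-1.1  2.2]
top bin 0.96 [232. 177.] [0.4 0.7]
top bin 0.8 [178. 172.] [-0.5 -2.5]
top bin 0.73 [288. 188.] [ 1.3 -1.5]
top tag1_edge 0.79 [145. 202.] [2.2 1.3]
top tag2_edge 0.78 [239. 220.] [-0.8 -2.8]
top tag3_edge 0.94 [299. 226.] [ 0.3 -0. ]
scene stand 0.89 [332. 303.] [-0.8 -2. ]
scene stand 0.75 [276. 229.] [ 1.  -1.1]
scene stand 0.61 [299. 260.] [2.5 1. ]
scene bin 0.93 [263. 276.] [-0.1 -3. ]
scene bin 0.87 [244. 239.] [-2.2 -0.9]
scene tag1_edge 0.62 [342. 287.] [ 0.9 -0.8]
scene tag2_edge 0.73 [295. 225.] [0.4 2.2]
scene tag3_edge 0.62 [270. 197.] [ 1.2 -0.3]
{'stand': [[np.float64(488.033159625421), np.float64(44.491041784060315), 12], [np.float64(511.20412433703945), np.float64(180.53186798830288), 12], [np.float64(534.375089048658), np.float64(316.57269419254544), 12]], 'bin': [[np.float64(583.6560592037654), np.float64(28.204204269371957), 12], [np.float64(606.8270239153838), np.float64(164.24503047361452), 12], [np.float64(629.9979886270023), np.float64(300.28585667785705), 12]], 'tag': [[np.float64(481.98856013543354), np.float64(9.002130600344856), 88], [np.float64(505.159524847052), np.float64(145.04295680458742), 88], [np.float64(540.4196885386453), np.float64(352.0616053762609), 88]]}
1.8
```

View pics/topz.png

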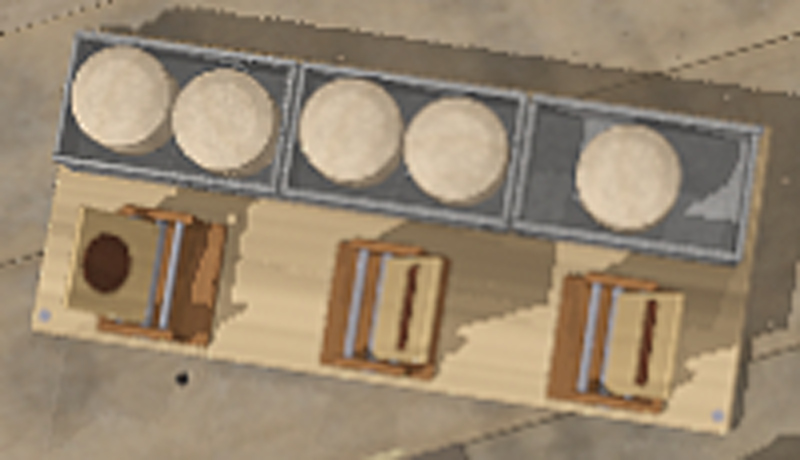

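View pics/fit_top.png

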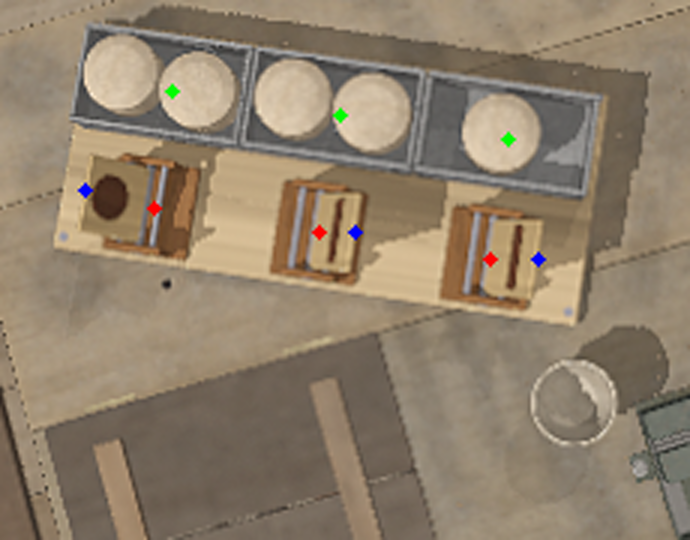

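View pics/fit_scene.png

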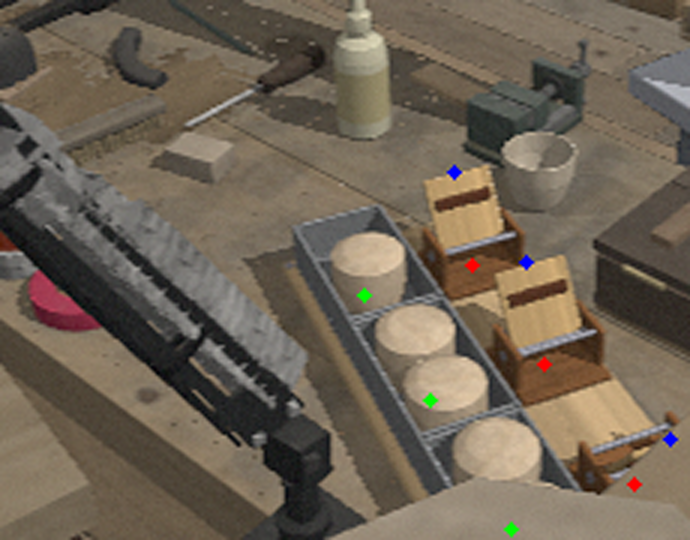

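Run:
```python
from h import *
ps={n:optics.get_image(n) for n in ["top","scene"]}
print(tri(ray(ps["top"],(505,60)),ray(ps["scene"],(165,5))))
print(tri(ray(ps["top"],(440,60)),ray(ps["scene"],(182,18))))
for n,p in ps.items():
  print(n,[proj(p,P).round() for P in [(157,-656,230),(430,-300,400),(505,110,250)]])
w=optics.get_image("wrist"); print(w["hand_eye"]); save("w0.png",w["img"])
```

```text
(array([ 635.70520878, -229.88511778,  540.89870256]), np.float64(81.27735993038951))
(array([ 638.23807487, -143.3215703 ,  528.63309493]), np.float64(82.84141327071362))
top [array([619., 368.]), array([500., 242.]), array([250., 210.])]
scene [array([244.,  52.]), array([221.,  39.]), array([287., 159.])]
[[ 9.99998139e-01  1.91305368e-03  2.49298434e-04  6.70294423e-01]
 [-1.90143586e-03  9.55473085e-01  2.95072140e-01 -7.48971324e+01]
 [ 3.26290897e-04 -2.95072065e-01  9.55474945e-01 -1.42453809e+02]
 [ 0.00000000e+00  0.00000000e+00  0.00000000e+00  1.00000000e+00]]
```

{"name": "drive_tool", "arguments": {
  "plan": [
    {"az":-0.1666,"grip":1},
    {"az":-0.1666,"grip":1},
    {"az":-0.1666,"grip":1},
    {"az":-0.1666,"grip":1},
    {"az":-0.1666,"grip":1},
    {"az":-0.1666,"grip":1},
    {"az":-0.1666,"grip":1},
    {"grip":1}
  ]
}}

```text
schema error: expected keys dx, dy, dz, ax, ay, az, grip
```

Run:
```python
from h import *
ps={n:optics.get_image(n) for n in ["top","scene"]}
for uv in [(440,75),(500,70),(500,145),(475,15)]:
  for z in (300,400,500,600,700,800):
    P=atz(ps["top"],uv,z); print(uv,z,P.round(),proj(ps["scene"],P).round())
a=np.hstack([cv2.resize(ps["scene"]["img"][0:100,80:270],None,fx=2,fy=2),cv2.resize(ps["top"]["img"][0:200,370:560],(380,400))[:200]]) 
save("lampS.png",cv2.resize(ps["scene"]["img"][0:120,60:270],None,fx=3,fy=3));save("lampT.png",cv2.resize(ps["top"]["img"][0:250,320:560],None,fx=2,fy=2))
```

```text
(440, 75) 300 [ 749. -255.  300.] [116. 108.]
(440, 75) 400 [ 708. -217.  400.] [130.  67.]
(440, 75) 500 [ 668. -178.  500.] [145.  21.]
(440, 75) 600 [ 628. -140.  600.] [163. -31.]
(440, 75) 700 [ 587. -102.  700.] [184. -93.]
(440, 75) 800 [547. -64. 800.] [ 209. -164.]
(500, 70) 300 [ 762. -377.  300.] [95. 93.]
(500, 70) 400 [ 720. -324.  400.] [110.  56.]
(500, 70) 500 [ 678. -271.  500.] [126.  14.]
(500, 70) 600 [ 636. -218.  600.] [145. -36.]
(500, 70) 700 [ 594. -165.  700.] [167. -93.]
(500, 70) 800 [ 552. -112.  800.] [ 193. -162.]
(500, 145) 300 [ 613. -362.  300.] [152.  83.]
(500, 145) 400 [ 589. -311.  400.] [163.  48.]
(500, 145) 500 [ 565. -260.  500.] [175.   8.]
(500, 145) 600 [ 542. -209.  600.] [188. -39.]
(500, 145) 700 [ 518. -157.  700.] [205. -95.]
(500, 145) 800 [ 494. -106.  800.] [ 224. -161.]
(475, 15) 300 [ 876. -338.  300.] [ 52. 109.]
(475, 15) 400 [ 820. -290.  400.] [70. 68.]
(475, 15) 500 [ 764. -242.  500.] [91. 22.]
(475, 15) 600 [ 708. -193.  600.] [114. -31.]
(475, 15) 700 [ 652. -145.  700.] [141. -92.]
(475, 15) 800 [597. -97. 800.] [ 173. -163.]
```

View pics/lampS.png

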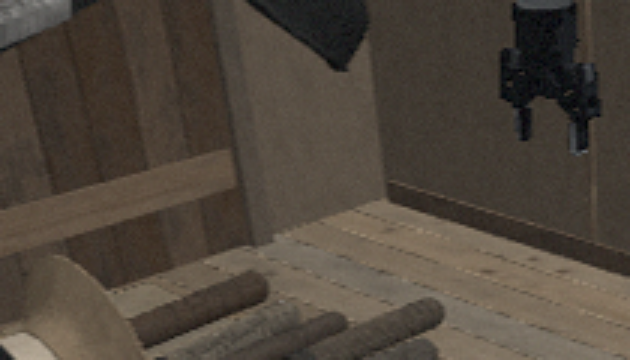

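View pics/lampT.png

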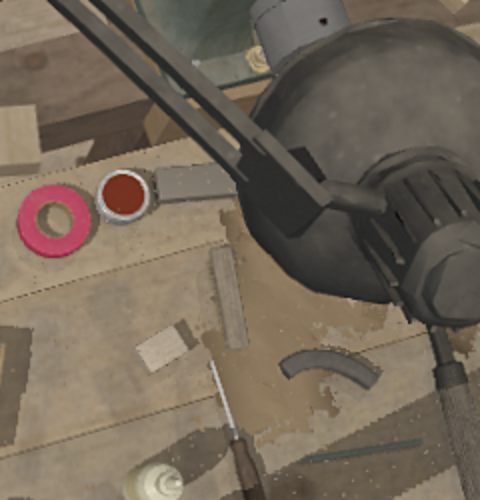

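{"name": "drive_tool", "arguments": {
  "plan": [
    {"dx":0,"dy":0,"dz":0,"ax":0,"ay":0,"az":-0.1666,"grip":1},
    {"dx":0,"dy":0,"dz":0,"ax":0,"ay":0,"az":-0.1666,"grip":1},
    {"dx":0,"dy":0,"dz":0,"ax":0,"ay":0,"az":-0.1666,"grip":1},
    {"dx":0,"dy":0,"dz":0,"ax":0,"ay":0,"az":-0.1666,"grip":1},
    {"dx":0,"dy":0,"dz":0,"ax":0,"ay":0,"az":-0.1666,"grip":1},
    {"dx":0,"dy":0,"dz":0,"ax":0,"ay":0,"az":-0.1666,"grip":1},
    {"dx":0,"dy":0,"dz":0,"ax":0,"ay":0,"az":-0.1666,"grip":1},
    {"dx":0,"dy":0,"dz":0,"ax":0,"ay":0,"az":0,"grip":1}
  ]
}}

```text
t: 3.05
tcp_pos: [157.7, -656.3, 231.3]
eef_rot: [[0.985, -0.17, 0.0], [-0.17, -0.985, -0.0], [0.0, 0.0, -1.0]]
force: [-0.6, -0.3, -0.1]
finger_gap: -0.1
```

{"name": "drive_tool", "arguments": {
  "plan": [
    {"dx":0.0186,"dy":-0.0522,"dz":0,"ax":0,"ay":0,"az":0,"grip":1},
    {"dx":0.0186,"dy":-0.0522,"dz":0,"ax":0,"ay":0,"az":0,"grip":1},
    {"dx":0.0186,"dy":-0.0522,"dz":0,"ax":0,"ay":0,"az":0,"grip":1},
    {"dx":0.0186,"dy":-0.0522,"dz":0,"ax":0,"ay":0,"az":0,"grip":1},
    {"dx":0.0186,"dy":-0.0522,"dz":0,"ax":0,"ay":0,"az":0,"grip":1},
    {"dx":0.0186,"dy":-0.0522,"dz":0,"ax":0,"ay":0,"az":0,"grip":1},
    {"dx":0.0186,"dy":-0.0522,"dz":0,"ax":0,"ay":0,"az":0,"grip":1},
    {"dx":0.0186,"dy":-0.0522,"dz":0,"ax":0,"ay":0,"az":0,"grip":1}
  ]
}}

```text
t: 4.05
tcp_pos: [375.2, -268.1, 231.7]
eef_rot: [[0.985, -0.172, 0.001], [-0.172, -0.985, -0.001], [0.001, 0.001, -1.0]]
force: [1.6, 0.4, -0.5]
finger_gap: -0.2
```

{"name": "drive_tool", "arguments": {
  "plan": [
    {"dx":0.0071,"dy":-0.0492,"dz":0,"ax":0,"ay":0,"az":0,"grip":1},
    {"dx":0.0071,"dy":-0.0492,"dz":0,"ax":0,"ay":0,"az":0,"grip":1},
    {"dx":0.0071,"dy":-0.0492,"dz":0,"ax":0,"ay":0,"az":0,"grip":1},
    {"dx":0.0071,"dy":-0.0492,"dz":0,"ax":0,"ay":0,"az":0,"grip":1},
    {"dx":0.0071,"dy":-0.0492,"dz":0,"ax":0,"ay":0,"az":0,"grip":1},
    {"dx":0.0071,"dy":-0.0492,"dz":0,"ax":0,"ay":0,"az":0,"grip":1},
    {"dx":0.0071,"dy":-0.0492,"dz":0,"ax":0,"ay":0,"az":0,"grip":1},
    {"dx":0.0071,"dy":-0.0492,"dz":0,"ax":0,"ay":0,"az":0,"grip":1}
  ]
}}

```text
t: 5.05
tcp_pos: [497.1, 110.5, 231.7]
eef_rot: [[0.985, -0.171, 0.001], [-0.171, -0.985, -0.0], [0.001, -0.0, -1.0]]
force: [0.8, -0.6, 0.3]
finger_gap: -0.2
```

Run:
```python
from h import *
st=r.read_state(); print(st["t"],st["tcp_pos"])
w=optics.get_image("wrist")
for k,z in [("stand",12),("tag1_edge",88),("tag2_edge",88),("tag3_edge",88)]:
    for m in nets.mark_of(k,w): print(k,np.round(m["uv"]),round(m["conf"],2),atz(w,m["uv"],z,st).round(1))
im=w["img"].copy()
for P,c in [((511.2,180.5,37),(255,0,0)),((505.2,145,88),(0,0,255)),((499,109.5,60),(0,255,0)),((488,44.5,37),(255,0,0)),((482,9,88),(0,0,255))]:
    u=proj(w,P,st); print(u); cv2.circle(im,tuple(int(v) for v in u.round()),3,c,-1)
save("w1.png",im)
```

```text
5.05 [497.06865694 110.52387413 231.72199742]
stand [281.  93.] 0.7 [511.4 183.1  12. ]
stand [282. 233.] 0.62 [490.1  47.6  12. ]
tag2_edge [285. 144.] 0.55 [508.2 146.1  88. ]
[281.2207189   96.24623263]
[281.72978605 146.24438805]
[281.25272875 184.11671944]
[281.12474841 245.38628627]
[281.5383417  306.74886004]
```

View pics/w1.png

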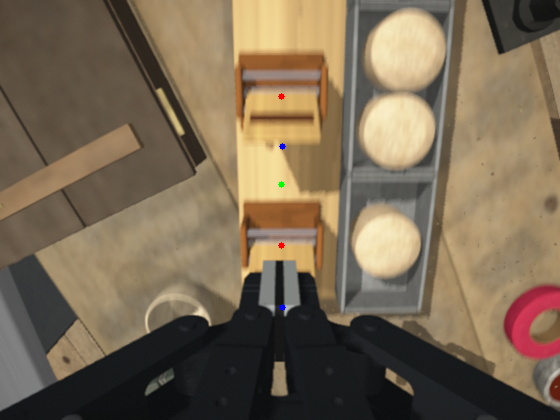

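The wrist view shows the middle tag's bar face up, with its free edge at row ~141. The model predicts row 146, so they agree to about 4 mm, and the tag is centred at column 281. Next I descend beside it and push left.

{"name": "drive_tool", "arguments": {
  "plan": [
    {"dx":0.002,"dy":0,"dz":0.04,"ax":0,"ay":0,"az":0,"grip":1},
    {"dx":0,"dy":0,"dz":0.04,"ax":0,"ay":0,"az":0,"grip":1},
    {"dx":0,"dy":0,"dz":0.04,"ax":0,"ay":0,"az":0,"grip":1},
    {"dx":0,"dy":0,"dz":0.038,"ax":0,"ay":0,"az":0,"grip":1},
    {"dx":0,"dy":0,"dz":0,"ax":0,"ay":0,"az":0,"grip":1}
  ]
}}

```text
t: 5.92
tcp_pos: [495.7, 107.1, 70.4]
eef_rot: [[0.985, -0.171, -0.008], [-0.171, -0.985, -0.0], [-0.008, 0.002, -1.0]]
force: [-0.6, 0.1, 0.0]
finger_gap: -0.0
```

{"name": "drive_tool", "arguments": {
  "plan": [
    {"dx":0,"dy":-0.011,"dz":0,"ax":0,"ay":0,"az":0,"grip":1},
    {"dx":0,"dy":-0.011,"dz":0,"ax":0,"ay":0,"az":0,"grip":1},
    {"dx":0,"dy":-0.011,"dz":0,"ax":0,"ay":0,"az":0,"grip":1},
    {"dx":0,"dy":-0.011,"dz":0,"ax":0,"ay":0,"az":0,"grip":1},
    {"dx":0,"dy":-0.011,"dz":0,"ax":0,"ay":0,"az":0,"grip":1},
    {"dx":0,"dy":-0.011,"dz":0,"ax":0,"ay":0,"az":0,"grip":1},
    {"dx":0,"dy":-0.008,"dz":0,"ax":0,"ay":0,"az":0,"grip":1},
    {"dx":0,"dy":-0.006,"dz":0,"ax":0,"ay":0,"az":0,"grip":1}
  ]
}}

```text
t: 6.92
tcp_pos: [512.1, 187.9, 73.2]
eef_rot: [[0.986, -0.168, -0.0], [-0.168, -0.986, -0.0], [-0.0, 0.0, -1.0]]
force: [0.8, 0.5, -0.7]
finger_gap: -0.1
```

Run:
```python
from h import *
st=r.read_state(); print(st["t"],st["tcp_pos"],st["force"])
w=optics.get_image("scene"); save("s2.png",cv2.resize(w["img"][120:330,180:400],None,fx=3,fy=2.8,interpolation=cv2.INTER_CUBIC))
```

```text
6.925 [512.10234339 187.90513177  73.21320627] [ 0.8347895   0.4630759  -0.71676512]
```

View pics/s2.png

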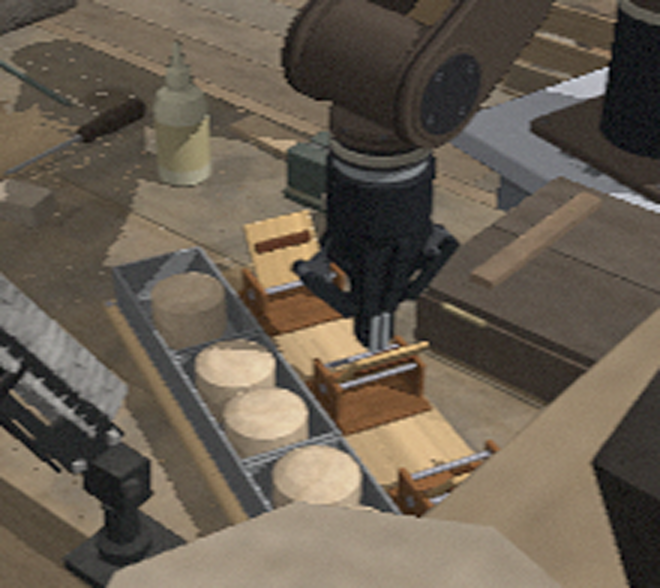

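The tag has gone past upright and now leans left, seen edge-on around (375,355) in the crop. I back off to the right, then go up.

{"name": "drive_tool", "arguments": {
  "plan": [
    {"dx":0,"dy":-0.003,"dz":0,"ax":0,"ay":0,"az":0,"grip":1},
    {"dx":0,"dy":0,"dz":0,"ax":0,"ay":0,"az":0,"grip":1},
    {"dx":0,"dy":0.03,"dz":0,"ax":0,"ay":0,"az":0,"grip":1},
    {"dx":0,"dy":0.03,"dz":0,"ax":0,"ay":0,"az":0,"grip":1},
    {"dx":0,"dy":0.01,"dz":-0.04,"ax":0,"ay":0,"az":0,"grip":1},
    {"dx":0,"dy":0,"dz":-0.06,"ax":0,"ay":0,"az":0,"grip":1},
    {"dx":0,"dy":0.02,"dz":-0.06,"ax":0,"ay":0,"az":0,"grip":1},
    {"dx":0,"dy":0.02,"dz":0,"ax":0,"ay":0,"az":0,"grip":1}
  ]
}}

```text
t: 7.98
tcp_pos: [497.3, 81.4, 239.6]
eef_rot: [[0.986, -0.168, 0.013], [-0.168, -0.986, -0.001], [0.013, -0.002, -1.0]]
force: [0.3, 0.2, -0.9]
finger_gap: -0.3
```

{"name": "drive_tool", "arguments": {
  "plan": [
    {"dx":-0.01,"dy":0.05,"dz":0,"ax":0,"ay":0,"az":0,"grip":1},
    {"dx":-0.01,"dy":0.05,"dz":0,"ax":0,"ay":0,"az":0,"grip":1},
    {"dx":-0.01,"dy":0.05,"dz":0,"ax":0,"ay":0,"az":0,"grip":1},
    {"dx":0,"dy":0,"dz":0,"ax":0,"ay":0,"az":0,"grip":1}
  ]
}}

```text
t: 8.48
tcp_pos: [438.4, -63.4, 232.7]
eef_rot: [[0.985, -0.174, 0.0], [-0.174, -0.985, -0.001], [0.0, 0.001, -1.0]]
force: [-0.2, 0.0, -0.1]
finger_gap: 0.2
```

Run:
```python
from h import *
st=r.read_state(); print(st["t"],st["tcp_pos"],st["force"])
w=optics.get_image("scene"); save("s3.png",cv2.resize(w["img"][120:330,180:400],None,fx=3,fy=2.8,interpolation=cv2.INTER_CUBIC))
p=optics.get_image("top"); save("t3.png",cv2.resize(p["img"][130:300,130:400],None,fx=2.9,fy=2.9,interpolation=cv2.INTER_CUBIC))
for n,q in (("scene",w),("top",p)):
  for k in ["tag1_edge","tag2_edge","tag3_edge","bottle","cup","offcut"]:
    for m in nets.mark_of(k,q): print(n,k,np.round(m["uv"]),round(m["conf"],2),atz(q,m["uv"],88 if "edge" in k else 0).round())
```

```text
8.475 [438.38081222 -63.35297649 232.68928104] [-0.16153151  0.03466846 -0.0614151 ]
scene tag1_edge [343. 287.] 0.64 [541. 354.  88.]
scene tag2_edge [309. 243.] 0.75 [514. 210.  88.]
scene tag3_edge [270. 196.] 0.61 [482.   6.  88.]
scene bottle [243. 184.] 0.57 [ 442. -205.    0.]
scene cup [298. 209.] 0.71 [383.  -9.   0.]
scene offcut [184. 195.] 0.69 [ 611. -251.    0.]
top tag1_edge [147. 202.] 0.7 [543. 353.  88.]
top tag2_edge [209. 213.] 0.72 [516. 212.  88.]
top tag2_edge [218. 175.] 0.37 [602. 190.  88.]
top tag3_edge [298. 228.] 0.66 [478.  12.  88.]
top tag3_edge [171. 210.] 0.42 [523. 298.  88.]
top cup [307. 272.] 0.65 [375. -11.   0.]
top cup [230. 194.] 0.23 [570. 171.   0.]
top offcut [401. 175.] 0.96 [ 609. -250.    0.]
```

View pics/s3.png

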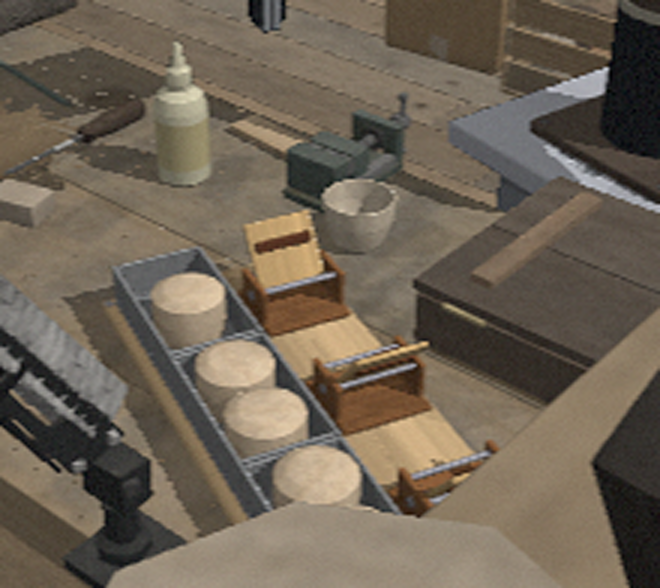

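View pics/t3.png

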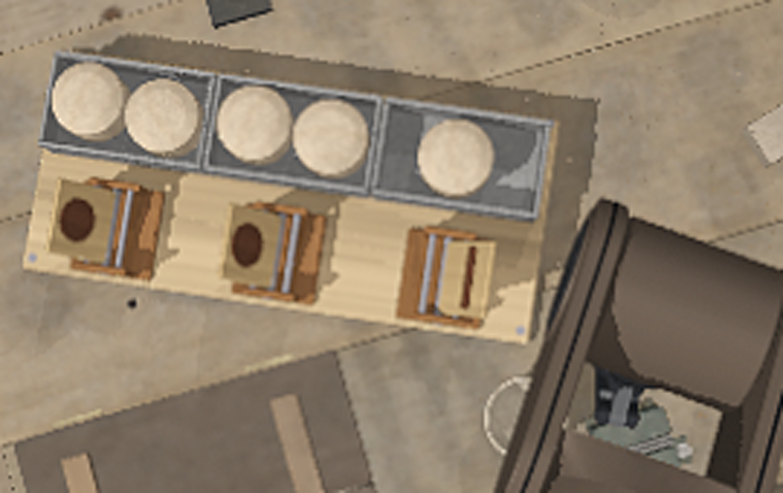

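```bash
python3 -c "
from rig import r
print(r.job_done())"
```

```text
the job is handed in; nothing more can be done
None
```

Only the middle tag was wrong: its bin holds two blanks but it showed the bar. I pushed it over to the left with the shut fingertips and handed the job in; the last picture was taken at about 8.5 s on the clock.

- **Tags:** The last scene and top pictures show the left and middle tags with the disc up, in front of the bins with two blanks. The right tag shows the bar, in front of the bin with one blank.
- **Stop:** The middle tag's free edge measured about (515, 211) mm in both views. That matches lying against its left stop to about 5 mm, and it looks the same as the left tag.
- **Bystanders:** The blanks look unmoved in both views. The scene camera puts the bottle, cup and offcut where they were, to within several mm of measuring noise. In the last top view the arm partly hid the cup and the network did not find the bottle, so the bottle rests on the scene view alone.
- **Forces:** The wrist force stayed under about 2 N at every reading, and the gripper ended clear of everything.

No check failed. An early fit of the rack differed by about 4 mm from the wrist camera's view of the tag edge, which did not affect the push.

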